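# Find the robot wheel with bearing play and tag it

## Robot

A 6-joint arm with a two-finger parallel gripper is mounted at the origin on the work surface. World frame = base frame: x ahead of the robot, y to its left, z up, the work surface at z = 0. Lengths are in m, angles in rad, forces in N, time in s.
With the tool pointing down it reaches from about 0.325 to 0.875 m from the base axis. Payload 4.4 kg.
Tool frame: the origin (TCP) lies midway between the tips of the shut fingers; the grasp point (between the pads) lies r.grip_point_offset behind it (r.grip_point_offset is the distance from the TCP to the grasp point, in m); z points along the fingers, y is the direction in which the jaws open and shut (so a half turn about z gives the same grasp; the last joint's range is limited). The gripper opens to 85 mm and grips with 20 to 120 N. Pads are 22 mm wide; open, the fingers measure 114 mm over their backs; the gripper's body (76 mm by 85 mm) begins 54 mm behind the grasp point. The pads swing forward as they close: fully open they stand 13 mm farther back than shut.
Start: joints at [1.077, 0.207, 1.542, -0, 1.393, -0.15], TCP at [0.194, 0.541, 0.231] pointing down, gripper open.
Joint ranges: [-2.73, 2.73], [-0.86, 2.22], [0.23, 2.46], [-1.11, 4.25], [0.08, 2.63], [-2.82, 2.82]. Speed limits (rad/s): [2.79, 2.79, 3.14, 3.14, 3.14, 3.14].

## Interface

Orientations are given as a unit quaternion [w, x, y, z].
In Python, from rig import r, capture gives the robot as it stands.
- The arm moves only by the tool arm_command, never from a script. Its argument "targets" is a list of rows, each a list of 3 entries, a list of its own where there are three numbers: the finger opening in m, from 0 to 0.0854, then the shift along the tool's x, y, z in m, then the turn, a rotation vector about the tool's x, y, z in degrees. A call has 1 to 10 rows; each row shifts and turns the commanded pose from where the row before left it, along the tool's axes as they then stand; what a row does not reach is not made up. A row lasts 1/12 s, in which the tool goes at most 41.7 mm and 7.16 degrees, less where a joint would pass 70% of its speed; a pose out of reach is approached as far as the arm can. A call with a gripper value outside its range is refused whole. The fingers move at their own pace and stop on an object; "squeeze" is the grip in N (left out, the last holds). Time passes only in rows, so rows that do not move let the fingers close. It gives the time, the measured TCP pose, the force and the opening at its end, in the units of the state.
- r.state(): the state, without advancing time (a new reading comes with each control period).
- capture(name): name is "scene" or "top"; returns a dict with "frame" (480x640x3 uint8, red, green, blue), "intrinsics" (3x3 intrinsics, pixels), "dist_coeffs" ([k1, k2, p1, p2, k3] as OpenCV has them; the pictures are not rectified), "world_from_camera" (4x4, takes a point from camera to world coordinates). Camera axes: x right, y up, looking along -z (the intrinsics and any distortion apply to the point x, -y, -z); pixel columns grow to the right and rows downward; lengths in m; the calibration is good to about 2 mm. A picture is of the moment at which its call begins. There is no depth.
- r.close_job(): hands the job in, once; it reports no verdict.
The state is a dict: "time_s": time; "joint_positions": joint angles; "qd": joint speeds; "effort": joint torques, N m; "eef_pos": TCP position; "tool_rot": TCP orientation; "force": force on the tool from outside, world axes, zero at the start; "torque": the same for the moment, N m; "opening": finger opening in m.
Only numpy, scipy, OpenCV 4.12 (cv2) and the standard library are available. Lean on these libraries where they do the work, as an engineer would, in place of code of your own. Each camera call takes 0.05 s, during which the arm holds its last target. There are 200 camera calls.

## Task

One of the two wheels on the test stands has a worn axle bush: take the tops of the tyres and rock them side to side across their axles to feel which one has the play, pressing it with 8 to 10 N against both ends of its play, first towards its blue housing, then away from it. Leave the loose wheel leaning away from its housing, and stand the red tag upright in the tray of the same stand. Rock gently, never pressing or squeezing a wheel with more than 15 N, and leave the sweets bowl, the disc pile and the screwdriver alone.

Things in the scene. Friction and masses are not known exactly. Their poses are not given: they have to be found in the camera images.
- wheel_a: wheel of the left-hand (+y) stand: black tyre 130 mm in diameter, 24 mm wide, yellow discs, upright. Origin: wheel centre, 85 mm above the table (tyre top at 150 mm). Its y axis runs along the axle to the blue housing; it spins freely about y. Nearly upright at the start. Its top leans across the axle: about 1.5 N at the top moves it within its play, and friction keeps it where it is left
- wheel_b: wheel of the right-hand (-y) stand: black tyre 130 mm in diameter, 24 mm wide, yellow discs, upright. Origin: wheel centre, 85 mm above the table (tyre top at 150 mm). Its y axis runs along the axle to the blue housing; it spins freely about y. Nearly upright at the start. Its top leans across the axle: about 1.5 N at the top moves it within its play, and friction keeps it where it is left
- housing_a (a point): blue housing of the left-hand stand: centre of its top, 106 mm above the table. 53 mm square, its near face 33 mm from the wheel's middle plane; holds the axle's hidden bush. The wheel leans about a line through its own centre along the stand's x: by about 0.02 to 0.04 rad either way with a sound bush (1 to 2 mm at the tyre's top), 0.08 to 0.20 rad with a worn one (5 to 13 mm, it varies); then a hard stop
- housing_b (a point): blue housing of the right-hand stand: centre of its top, 106 mm above the table. 53 mm square, its near face 33 mm from the wheel's middle plane; holds the axle's hidden bush. The wheel leans about a line through its own centre along the stand's x: by about 0.02 to 0.04 rad either way with a sound bush (1 to 2 mm at the tyre's top), 0.08 to 0.20 rad with a worn one (5 to 13 mm, it varies); then a hard stop
- tray_a (a point): white tray of the left-hand stand: centre of its inner floor, 14 mm above the table. 52 mm square inside, lip 6 mm high, 4 mm thick. Axes are the stand's: the wheel's centre is 110 mm along +x, the housing on the +y side of the wheel. Stand base 215 by 130 by 14 mm, fixed to the table
- tray_b (a point): white tray of the right-hand stand: centre of its inner floor, 14 mm above the table. 52 mm square inside, lip 6 mm high, 4 mm thick. Axes are the stand's: the wheel's centre is 110 mm along +x, the housing on the +y side of the wheel. Stand base 215 by 130 by 14 mm, fixed to the table
- tag_mid (a point): red plastic tag, a small upright bollard 60 mm tall with a stem 22 mm in diameter and a foot 38 mm in diameter and 6 mm thick; this point is its centre, 30 mm above its underside; z is its axis. It stands between the stands, 40 g
- tag_foot (a point): centre of the red tag's underside
- bowl: white bowl of sweets, 124 mm in diameter, 55 mm high; origin under its centre. Leave alone
- discs: pile of three fibreboard discs, 76 mm in diameter, 36 mm high; origin under its centre. Leave alone
- driver: screwdriver lying on the table; origin under its middle. Leave alone
There are look-alikes about, which are no part of the job. Several things look just like the part that bears tag_mid: the one meant starts farthest to the robot's right.

How it is judged:
By the outcome, as a careful person would: the job done as asked, in the order asked, and still so for the second after the job is handed in, with the robot touching nothing.
It also fails if it takes over 72 s, if anything falls off the work surface, if the arm or the gripper's body presses on something with over 40 N, if the wrist force passes 120 N, or if a joint passes its speed limit or range.

## Working session

There is one attempt and no reset: what is moved stays moved. The work goes in short steps, Python scripts to look and compute and a tool call to move; the robot and the scene stay as the last step left them, time stands still between calls to the robot, and variables do not carry over. Pictures are saved under pics/ and viewed, about 8 in all and at most 12, crops included, and the job is handed in when it is done.

Besides the shell and the picture viewer there is one more tool, called after ">>>" as name(argument=value, ...) on one line, values as JSON. arm_command: Moves the arm, as the interface text tells. Its arguments: {"type":"object","properties":{"targets":{"type":"array"},"squeeze":{"type":"number"}},"required":["targets"]}

```bash
mkdir -p pics; ls
python3 - <<'E'
from rig import r,capture
import cv2,numpy as np
for n in("scene","top"):
    c=capture(n);cv2.imwrite(f"pics/{n}0.png",c["frame"][:,:,::-1]);np.savez(f"{n}0.npz",**c)
    print(n,c["intrinsics"],c["dist_coeffs"],c["world_from_camera"])
print(r.state(),r.grip_point_offset)
E
```

```text
pics
scene [[586.60186836   0.         307.88303332]
 [  0.         586.60186836 236.76461945]
 [  0.           0.           1.        ]] [-0.05336067  0.          0.          0.          0.        ] [[-0.57065952 -0.66382771  0.48340508  1.1419391 ]
 [ 0.82112168 -0.46868273  0.32572334  0.38816328]
 [ 0.01033943  0.58281152  0.81254158  1.09547732]
 [ 0.          0.          0.          1.        ]]
top [[619.7341349    0.         316.52238861]
 [  0.         619.7341349  233.80857935]
 [  0.           0.           1.        ]] [-0.04602508  0.          0.          0.          0.        ] [[-0.01716663  0.98234748 -0.18627595  0.27376928]
 [-0.99983302 -0.01803307 -0.00295789 -0.02215858]
 [-0.00626481  0.18619407  0.98249301  1.36916825]
 [ 0.          0.          0.          1.        ]]
{'time_s': 0.1, 'joint_positions': array([ 1.07647117e+00,  2.07341406e-01,  1.54282526e+00, -1.00384951e-05,
        1.39348819e+00, -1.50522141e-01]), 'qd': array([ 2.89873091e-04, -9.93998419e-04, -4.03624577e-03,  6.94780566e-05,
       -1.37811474e-03, -7.00178456e-04]), 'effort': array([-9.69021567e-04, -3.84098876e+01, -2.92547500e+01, -3.10851692e-04,
        4.86570876e-03,  1.04682735e-05]), 'eef_pos': array([0.19351245, 0.54073228, 0.23023139]), 'tool_rot': array([-3.22035781e-04,  1.71055169e-01,  9.85260913e-01, -9.79533152e-04]), 'force': array([ 0.76959885, -0.02588595,  0.15340083]), 'torque': array([ 0.0096728 , -0.025679  , -0.01356092]), 'opening': 0.0850826309138029} 0.0187
```

View pics/scene0.png

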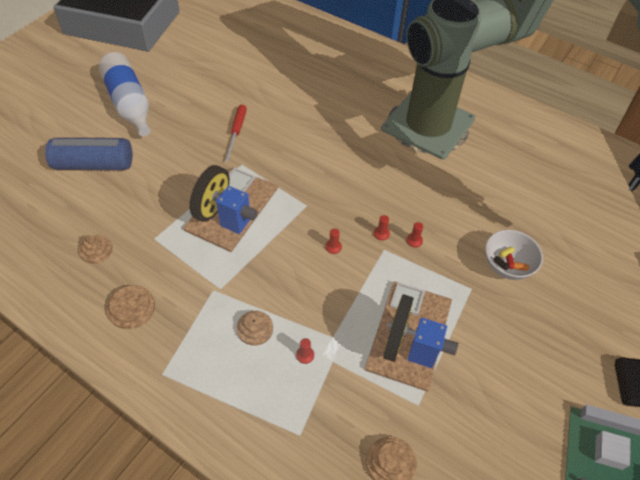

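View pics/top0.png

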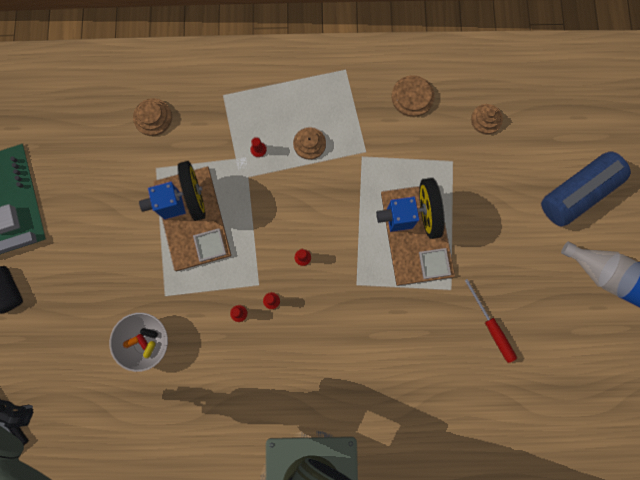

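The top view shows the tags at (258,147), (303,257), (271,300) and (239,314). The one farthest to the robot's right is (303,257), which is (334,241) in the scene view. Next I'll take enlarged crops.

```bash
python3 - <<'E'
import cv2,numpy as np
t=cv2.imread("pics/top0.png");s=cv2.imread("pics/scene0.png")
def cr(im,x,y,w,h,k):return cv2.resize(im[y:y+h,x:x+w],None,fx=k,fy=k,interpolation=cv2.INTER_CUBIC)
# each 100x~75 crop x4 = 400x300... 
a=cr(t,140,155,100,120,4);b=cr(t,370,170,100,120,4)
cv2.imwrite("pics/c1.png",np.hstack([a,b]))
a=cr(s,360,275,100,120,4);b=cr(s,180,155,100,120,4)
cv2.imwrite("pics/c2.png",np.hstack([a,b]))
E
cat > h.py <<'E'
import numpy as np,cv2
C={n:dict(np.load(f"{n}0.npz")) for n in("scene","top")}
F=np.diag([1.,-1,-1])
def ray(n,p,c=None):
    c=c or C[n];u=cv2.undistortPoints(np.array([[p]],float),c["intrinsics"],c["dist_coeffs"])[0,0]
    M=c["world_from_camera"];return M[:3,3],M[:3,:3]@F@np.array([u[0],u[1],1])
def onz(n,p,z):
    o,d=ray(n,p);return o+d*(z-o[2])/d[2]
def tri(ps,pt):
    (o1,d1),(o2,d2)=ray("scene",ps),ray("top",pt)
    k=np.linalg.lstsq(np.c_[d1,-d2],o2-o1,rcond=None)[0]
    a,b=o1+d1*k[0],o2+d2*k[1];return (a+b)/2,np.linalg.norm(a-b)
def proj(n,P):
    c=C[n];M=np.linalg.inv(c["world_from_camera"]);P=np.atleast_2d(P)
    q=(P@M[:3,:3].T+M[:3,3])@F
    return cv2.projectPoints(q,np.zeros(3),np.zeros(3),c["intrinsics"],c["dist_coeffs"])[0][:,0]
E
```

```text
(no output)
```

View pics/c1.png

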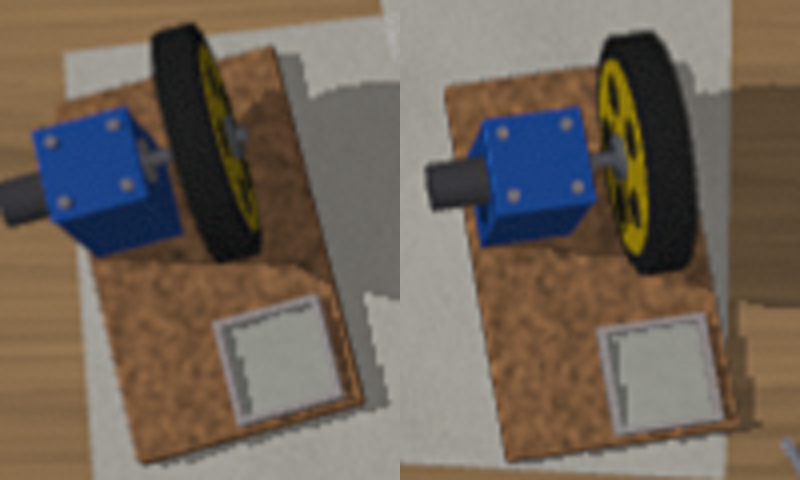

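View pics/c2.png

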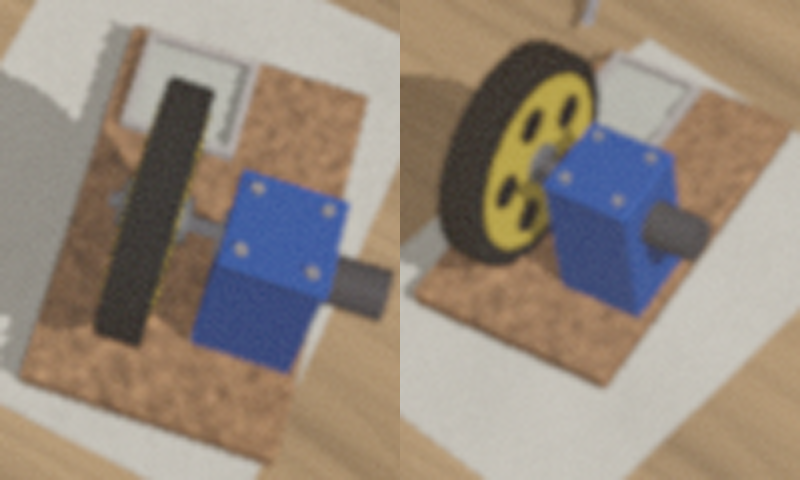

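The crops show the housing-top and tray corners clearly in both views. I'll fit the stand poses, and the tag by its silhouette.

```bash
cat > fit.py <<'E'
from h import *
from scipy.optimize import least_squares
def px(n,s,u,v):
    ox,oy={"at":(140,155),"bt":(370-100,170),"as":(360,275),"bs":(180-100,155)}[s+n[0]]
    return np.array([(u+.5)/4-.5+ox,(v+.5)/4-.5+oy])
H=lambda a,b:(110+26.5*a,59.5+26.5*b,106); T=lambda a,b:(30*a,30*b,20)
obs={"a":{"top":[(H(1,1),33,132),(H(1,-1),127,106),(H(-1,-1),148,193),(H(-1,1),54,220),(T(1,1),213,322),(T(1,-1),318,294),(T(-1,-1),345,400),(T(-1,1),240,425)],
"scene":[(H(-1,-1),245,170),(H(-1,1),348,202),(H(1,1),325,300),(H(1,-1),218,268),(T(-1,-1),147,30),(T(-1,1),258,68),(T(1,1),235,158)]},
"b":{"top":[(H(1,1),488,120),(H(1,-1),580,107),(H(-1,-1),596,194),(T(1,1),598,328),(T(1,-1),708,313),(T(-1,-1),724,418),(T(-1,1),612,433)],
"scene":[(H(-1,-1),597,124),(H(-1,1),675,158),(H(1,1),627,220),(H(1,-1),550,178),(T(-1,-1),615,52),(T(-1,1),697,88)]}}
def W(p,L):
    L=np.atleast_2d(L)/1000.;c,s=np.cos(p[2]),np.sin(p[2])
    return np.c_[p[0]+c*L[:,0]-s*L[:,1],p[1]+s*L[:,0]+c*L[:,1],L[:,2]+p[3]]
for s in "ab":
    def f(p):
        return np.concatenate([(proj(n,W(p,[o[0] for o in O]))-np.array([px(n,s,*o[1:]) for o in O])).ravel() for n,O in obs[s].items()])
    q=least_squares(f,[.45,.15 if s=="a" else -.2,.2,0],loss="soft_l1")
    print(s,q.x.round(4),"yaw deg",np.degrees(q.x[2]).round(2),"rms px",np.sqrt(np.mean(f(q.x)**2)).round(2),"wheel",W(q.x,(110,0,85)).round(4),"max",abs(f(q.x)).max().round(2))
# tag
cen={}
for n,g in (("top",(303,257)),("scene",(334,241))):
    im=C[n]["frame"].astype(int);m=((im[...,0]>90)&(im[...,1]<60)&(im[...,2]<70)).astype(np.uint8)
    k,lab,st,ce=cv2.connectedComponentsWithStats(m)
    i=min(range(1,k),key=lambda i:np.hypot(*(ce[i]-g))+ (1e3 if st[i,4]<20 else 0))
    cen[n]=ce[i];print(n,st[i],ce[i])
th=np.linspace(0,2*np.pi,24,endpoint=False)
mod=[np.c_[R*np.cos(th),R*np.sin(th),0*th+z] for R,z in((.019,-.03),(.019,-.024),(.011,-.024),(.011,.03))]
def cent(n,P):
    k=np.zeros((1920,2560),np.uint8)
    for a,b in((0,1),(2,3)):
        q=proj(n,np.r_[mod[a],mod[b]]+P);cv2.fillConvexPoly(k,cv2.convexHull((q*4+1.5).round().astype(np.int32)),1)
    M=cv2.moments(k,True);return (np.array([M["m10"],M["m01"]])/M["m00"]-1.5)/4
q=least_squares(lambda P:np.concatenate([cent(n,P)-cen[n] for n in cen]),[.45,-.02,.03],diff_step=.01)
print("tag mid",q.x,q.fun.round(2), "others top", [onz("top",p,.03).round(3) for p in((258,147),(271,300),(239,314))])
E
python3 fit.py
```

```text
a [ 0.5108  0.2195  0.2611 -0.0018] yaw deg 14.96 rms px 0.61 wheel [[0.6171 0.2479 0.0832]] max 1.26
b [ 0.4602 -0.2774  0.1344 -0.0009] yaw deg 7.7 rms px 0.96 wheel [[ 0.5692 -0.2627  0.0841]] max 2.37
top [295 249  14  17 147] [300.60544218 256.69387755]
scene [327 233  12  16  77] [331.79220779 241.88311688]
tag mid [0.48240979 0.01340117 0.03356603] [ 2.13 -0.78  1.81 -0.15] others top [array([0.73 , 0.111, 0.03 ]), array([0.384, 0.083, 0.03 ]), array([0.355, 0.152, 0.03 ])]
```

```bash
sed -i 's/m=((im.*uint8)/m=((im[...,0]>45)\&(im[...,0]>2*im[...,1])).astype(np.uint8)/' fit.py; python3 fit.py | tail -3
python3 - <<'E'
import numpy as np
from h import *
# bowl, discs, driver, check robot
print(onz("top",(139,341),.03),onz("top",(492,320),.01), onz("top",(310,143),.03))
E
```

```text
top [294 249  17  17 220] [302.35       257.05454545]
scene [326 229  15  24 230] [333.79565217 242.03043478]
tag mid [0.48058571 0.01365436 0.03104698] [ 0.31 -0.14  0.31 -0.11] others top [array([0.73 , 0.111, 0.03 ]), array([0.384, 0.083, 0.03 ]), array([0.355, 0.152, 0.03 ])]
[0.30076158 0.36647234 0.03      ] [ 0.33314533 -0.39742293  0.01      ] [ 0.73722156 -0.00695124  0.03      ]
```

```bash
cat > nav.py <<'E'
import sys,numpy as np
from rig import r
from scipy.spatial.transform import Rotation as Ro
S={"a":(.5108,.2195,.2611),"b":(.4602,-.2774,.1344),"w":(0,0,0)}
def pose():
    s=r.state();q=s["tool_rot"];return s,Ro.from_quat([*q[1:],q[0]]).as_matrix()
def tell(st,target=None):
    """target in stand frame (stand xy from tray centre, world z)"""
    s,R=pose();x,y,a=S[st];c,n=np.cos(a),np.sin(a);W=np.array([[c,-n,0],[n,c,0],[0,0,1]]);o=np.array([x,y,0])
    print("t",s["time_s"].__round__(2),"stand-frame tcp mm",((W.T@(s["eef_pos"]-o))*1e3).round(1),"F stand",(W.T@s["force"]).round(2),"open",round(s["opening"]*1e3,1))
    ty=np.degrees(np.arctan2(R[1,1],R[0,1]));print("tool y azim",ty.round(2),"turn about tool z to jaw//stand y",round((ty-90-np.degrees(a)+90)%180-90,2),"tilt",R[:2,2].round(4))
    if target is not None: print("shift tool mm",(R.T@(o+W@np.array(target)-s["eef_pos"])*1e3).round(1))
if __name__=="__main__":
    tell(sys.argv[1],[float(v)/1e3 for v in sys.argv[2:5]] if len(sys.argv)>2 else None)
E
python3 nav.py a 110 0 230
```

```text
t 0.1 stand-frame tcp mm [-223.6  392.3  230.2] F stand [ 0.74 -0.22  0.15] open 85.1
tool y azim 70.3 turn about tool z to jaw//stand y -34.66 tilt [-0.001  -0.0018]
shift tool mm [-4.975e+02 -1.329e+02  4.000e-01]
```

>>> arm_command(targets=[[0.05,[0,0,0],[0,0,-6.93]],[0.05,[0,0,0],[0,0,-6.93]],[0.05,[0,0,0],[0,0,-6.93]],[0.05,[0,0,0],[0,0,-6.93]],[0.05,[0,0,0],[0,0,-6.93]],[0.05,[0,0,0],[0,0,0]]], squeeze=20)

```text
time_s: 0.6
eef_pos: [0.1936, 0.5409, 0.2306]
tool_rot: [-0.0, -0.131, 0.991, -0.001]
force: [0.5, -0.4, -0.2]
opening: 0.0501
```

```bash
python3 nav.py a 110 0 220
```

```text
t 0.6 stand-frame tcp mm [-223.5  392.4  230.6] F stand [ 0.4  -0.57 -0.19] open 50.1
tool y azim 105.06 turn about tool z to jaw//stand y 0.1 tilt [-0.0006 -0.0012]
shift tool mm [-332.8 -393.    10.7]
```

>>> arm_command(targets=[[0.05,[-0.0222,-0.0262,0],[0,0,0]],[0.05,[-0.0222,-0.0262,0],[0,0,0]],[0.05,[-0.0222,-0.0262,0],[0,0,0]],[0.05,[-0.0222,-0.0262,0],[0,0,0]],[0.05,[-0.0222,-0.0262,0],[0,0,0]],[0.05,[-0.0222,-0.0262,0],[0,0,0]],[0.05,[-0.0222,-0.0262,0],[0,0,0]],[0.05,[-0.0222,-0.0262,0],[0,0,0]],[0.05,[-0.0222,-0.0262,0],[0,0,0]],[0.05,[-0.0222,-0.0262,0],[0,0,0]]])

```text
time_s: 1.43
eef_pos: [0.4769, 0.3442, 0.2309]
tool_rot: [-0.0, -0.128, 0.992, -0.0]
force: [-0.1, -0.2, 0.6]
opening: 0.0498
```

>>> arm_command(targets=[[0.05,[-0.0222,-0.0262,0],[0,0,0]],[0.05,[-0.0222,-0.0262,0],[0,0,0]],[0.05,[-0.0222,-0.0262,0],[0,0,0]],[0.05,[-0.0222,-0.0262,0],[0,0,0]],[0.05,[-0.0222,-0.0262,0],[0,0,0]],[0.05,[0,0,0.01],[0,0,0]],[0.05,[0,0,0.01],[0,0,0]],[0.05,[0,0,0],[0,0,0]],[0.05,[0,0,0],[0,0,0]]])

```text
time_s: 2.18
eef_pos: [0.6148, 0.2481, 0.2093]
tool_rot: [-0.002, -0.13, 0.991, -0.0]
force: [-0.8, 1.0, -0.3]
opening: 0.05
```

```bash
python3 nav.py a 110 0 132
python3 - <<'E'
from rig import r,capture
import cv2,numpy as np
o=[]
for n,(x,y,w,h) in (("top",(120,130,160,160)),("scene",(310,200,160,160))):
    c=capture(n);np.savez(f"{n}1.npz",**c);o.append(cv2.resize(c["frame"][y:y+h,x:x+w,::-1],None,fx=2.5,fy=2.5,interpolation=cv2.INTER_CUBIC))
cv2.imwrite("pics/p1.png",np.hstack(o))
E
```

```text
t 2.18 stand-frame tcp mm [107.9   0.8 209.3] F stand [-0.51  1.13 -0.34] open 50.0
tool y azim 104.95 turn about tool z to jaw//stand y -0.01 tilt [-0.0043 -0.0007]
shift tool mm [-2.4 -0.8 77.3]
```

View pics/p1.png

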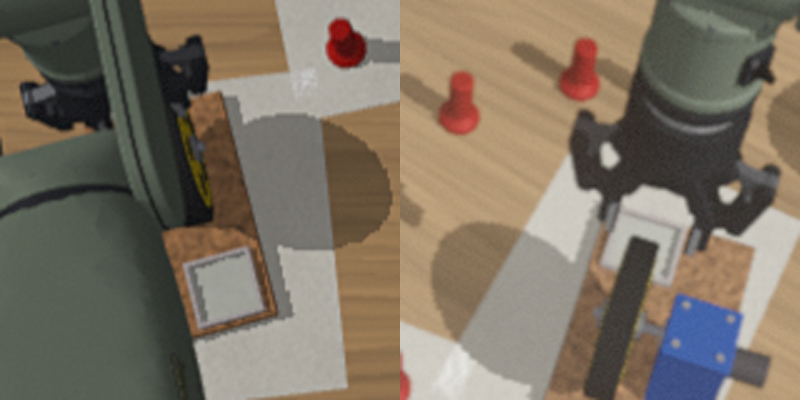

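The gripper is aligned over wheel_a: in the scene panel the fingers straddle the tyre at about (640,240). Descending with fingers 50 mm apart.

>>> arm_command(targets=[[0.05,[0,0,0.013],[0,0,0]],[0.05,[0,0,0.013],[0,0,0]],[0.05,[0,0,0.013],[0,0,0]],[0.05,[0,0,0.013],[0,0,0]],[0.05,[0,0,0.013],[0,0,0]],[0.05,[0,0,0.013],[0,0,0]],[0.05,[0,0,0],[0,0,0]],[0.05,[0,0,0],[0,0,0]]])

```text
time_s: 2.95
eef_pos: [0.6159, 0.2472, 0.1314]
tool_rot: [-0.002, -0.13, 0.992, -0.0]
force: [-0.1, -0.1, 0.2]
opening: 0.0499
```

```bash
python3 nav.py a
```

```text
t 2.95 stand-frame tcp mm [108.7  -0.3 131.4] F stand [-0.08 -0.05  0.21] open 49.9
tool y azim 104.95 turn about tool z to jaw//stand y -0.01 tilt [-0.0032 -0.0009]
```

>>> arm_command(targets=[[0.05,[0,0.004,0],[0,0,0]],[0.05,[0,0.004,0],[0,0,0]],[0.05,[0,0.003,0],[0,0,0]],[0.05,[0,0.001,0],[0,0,0]],[0.05,[0,0,0],[0,0,0]],[0.05,[0,0,0],[0,0,0]]])

```text
time_s: 3.45
eef_pos: [0.614, 0.2595, 0.1338]
tool_rot: [0.0, -0.13, 0.991, 0.0]
force: [-0.5, 0.7, -0.7]
opening: 0.05
```

>>> arm_command(targets=[[0.05,[0,0.001,0],[0,0,0]],[0.05,[0,0,0],[0,0,0]],[0.05,[0,0,0],[0,0,0]]])

```text
time_s: 3.7
eef_pos: [0.6137, 0.26, 0.1334]
tool_rot: [0.0, -0.13, 0.992, -0.0]
force: [-0.2, -0.1, -0.1]
opening: 0.0498
```

>>> arm_command(targets=[[0.05,[0,0.001,0],[0,0,0]],[0.05,[0,0,0],[0,0,0]],[0.05,[0,0,0],[0,0,0]]])

```text
time_s: 3.95
eef_pos: [0.6135, 0.2607, 0.1334]
tool_rot: [0.0, -0.13, 0.992, -0.0]
force: [-0.3, -2.0, 1.4]
opening: 0.0498
```

```bash
python3 nav.py a
```

```text
t 3.95 stand-frame tcp mm [109.9  13.3 133.4] F stand [-0.76 -1.84  1.36] open 49.8
tool y azim 104.94 turn about tool z to jaw//stand y -0.02 tilt [ 0.0002 -0.0007]
```

>>> arm_command(targets=[[0.05,[0,0.001,0],[0,0,0]],[0.05,[0,0,0],[0,0,0]],[0.05,[0,0,0],[0,0,0]]])

```text
time_s: 4.2
eef_pos: [0.6134, 0.2609, 0.1334]
tool_rot: [0.0, -0.13, 0.992, -0.001]
force: [1.3, -5.2, 1.4]
opening: 0.05
```

>>> arm_command(targets=[[0.05,[0,0.001,0],[0,0,0]],[0.05,[0,0,0],[0,0,0]],[0.05,[0,0,0],[0,0,0]]])

```text
time_s: 4.45
eef_pos: [0.6135, 0.261, 0.1334]
tool_rot: [0.0, -0.13, 0.992, -0.002]
force: [1.3, -7.1, 1.3]
opening: 0.0498
```

```bash
python3 nav.py a
```

```text
t 4.45 stand-frame tcp mm [109.9  13.6 133.4] F stand [-0.58 -7.2   1.29] open 49.8
tool y azim 104.92 turn about tool z to jaw//stand y -0.04 tilt [ 0.0009 -0.0033]
```

Wheel A stops hard within about 1 mm, at 7 N, so its bush is probably sound. Wheel B comes next.

>>> arm_command(targets=[[0.05,[0,-0.005,0],[0,0,0]],[0.05,[0,-0.006,0],[0,0,0]],[0.05,[0,-0.004,0],[0,0,0]],[0.05,[0,0,-0.02],[0,0,0]],[0.05,[0,0,-0.03],[0,0,0]],[0.05,[0,0,-0.03],[0,0,0]],[0.05,[0,0,-0.02],[0,0,0]],[0.05,[0,0,0],[0,0,7.1]],[0.05,[0,0,0],[0,0,0.1]],[0.05,[0,0,0],[0,0,0]]])

```text
time_s: 5.28
eef_pos: [0.6162, 0.2487, 0.2329]
tool_rot: [-0.0, -0.069, 0.998, 0.0]
force: [0.3, 0.5, 0.1]
opening: 0.0499
```

```bash
python3 nav.py b 110 0 232
```

```text
t 5.28 stand-frame tcp mm [225.1 500.4 232.9] F stand [0.4  0.46 0.12] open 49.9
tool y azim 97.91 turn about tool z to jaw//stand y 0.21 tilt [-0.0009  0.0004]
shift tool mm [ 117.  -500.     0.7]
```

>>> arm_command(targets=[[0.05,[0.0078,-0.0333,0],[0,0,0.2]],[0.05,[0.0078,-0.0333,0],[0,0,0]],[0.05,[0.0078,-0.0333,0],[0,0,0]],[0.05,[0.0078,-0.0333,0],[0,0,0]],[0.05,[0.0078,-0.0333,0],[0,0,0]],[0.05,[0.0078,-0.0333,0],[0,0,0]],[0.05,[0.0078,-0.0333,0],[0,0,0]],[0.05,[0.0078,-0.0333,0],[0,0,0]],[0.05,[0.0078,-0.0333,0],[0,0,0]],[0.05,[0.0078,-0.0333,0],[0,0,0]]])

```text
time_s: 6.12
eef_pos: [0.5818, -0.0929, 0.2313]
tool_rot: [-0.002, -0.067, 0.998, 0.001]
force: [0.4, 1.0, 0.5]
opening: 0.0498
```

>>> arm_command(targets=[[0.05,[0.0078,-0.0333,0],[0,0,0]],[0.05,[0.0078,-0.0333,0],[0,0,0]],[0.05,[0.0078,-0.0333,0],[0,0,0]],[0.05,[0.0078,-0.0333,0],[0,0,0]],[0.05,[0.0078,-0.0333,0],[0,0,0]],[0.05,[0,0,0],[0,0,0]],[0.05,[0,0,0],[0,0,0]],[0.05,[0,0,0],[0,0,0]]])

```text
time_s: 6.78
eef_pos: [0.5657, -0.2613, 0.2316]
tool_rot: [-0.001, -0.066, 0.998, 0.001]
force: [-0.0, 0.5, -0.2]
opening: 0.0498
```

```bash
python3 nav.py b 110 0 132
```

```text
t 6.78 stand-frame tcp mm [106.8   1.9 231.6] F stand [ 0.04  0.55 -0.16] open 49.8
tool y azim 97.6 turn about tool z to jaw//stand y -0.1 tilt [-0.0023  0.0025]
shift tool mm [-3.4 -2.1 99.6]
```

>>> arm_command(targets=[[0.05,[-0.003,-0.002,0.018],[0,0,0]],[0.05,[0,0,0.02],[0,0,0]],[0.05,[0,0,0.02],[0,0,0]],[0.05,[0,0,0.015],[0,0,0]],[0.05,[0,0,0.013],[0,0,0]],[0.05,[0,0,0.012],[0,0,0]],[0.05,[0,0,0],[0,0,0]],[0.05,[0,0,0],[0,0,0]]])

```text
time_s: 7.45
eef_pos: [0.5695, -0.2627, 0.1346]
tool_rot: [-0.001, -0.066, 0.998, 0.001]
force: [0.1, -0.1, 0.6]
opening: 0.0502
```

>>> arm_command(targets=[[0.05,[0,0.004,0],[0,0,0]],[0.05,[0,0.004,0],[0,0,0]],[0.05,[0,0.003,0],[0,0,0]],[0.05,[0,0.001,0],[0,0,0]],[0.05,[0,0,0],[0,0,0]],[0.05,[0,0,0],[0,0,0]]])

```text
time_s: 7.95
eef_pos: [0.5683, -0.2517, 0.1357]
tool_rot: [0.0, -0.066, 0.998, -0.0]
force: [0.0, -0.1, -0.0]
opening: 0.0499
```

>>> arm_command(targets=[[0.05,[0,0.001,0],[0,0,0]],[0.05,[0,0.001,0],[0,0,0]],[0.05,[0,0,0],[0,0,0]],[0.05,[0,0,0],[0,0,0]]])

```text
time_s: 8.28
eef_pos: [0.568, -0.2501, 0.1355]
tool_rot: [0.0, -0.066, 0.998, -0.0]
force: [-0.7, -1.0, 1.0]
opening: 0.0501
```

>>> arm_command(targets=[[0.05,[0,0.001,0],[0,0,0]],[0.05,[0,0,0],[0,0,0]],[0.05,[0,0,0],[0,0,0]]])

```text
time_s: 8.53
eef_pos: [0.5679, -0.249, 0.1355]
tool_rot: [0.0, -0.066, 0.998, -0.0]
force: [-0.1, -2.0, 0.6]
opening: 0.0502
```

```bash
python3 nav.py b
```

```text
t 8.53 stand-frame tcp mm [110.5  13.7 135.5] F stand [-0.38 -1.94  0.63] open 50.2
tool y azim 97.55 turn about tool z to jaw//stand y -0.15 tilt [ 0.0005 -0.0005]
```

>>> arm_command(targets=[[0.05,[0,0.001,0],[0,0,0]],[0.05,[0,0.001,0],[0,0,0]],[0.05,[0,0,0],[0,0,0]],[0.05,[0,0,0],[0,0,0]]])

```text
time_s: 8.87
eef_pos: [0.5675, -0.2466, 0.1353]
tool_rot: [0.0, -0.066, 0.998, 0.0]
force: [0.0, -1.9, 0.6]
opening: 0.0502
```

```bash
python3 nav.py b
```

```text
t 8.87 stand-frame tcp mm [110.5  16.1 135.3] F stand [-0.22 -1.88  0.57] open 50.2
tool y azim 97.56 turn about tool z to jaw//stand y -0.14 tilt [0.0001 0.0001]
```

B is moving freely at about 2 N, so it's the loose one. Continuing.

>>> arm_command(targets=[[0.05,[0,0.001,0],[0,0,0]],[0.05,[0,0.001,0],[0,0,0]],[0.05,[0,0,0],[0,0,0]],[0.05,[0,0,0],[0,0,0]]])

```text
time_s: 9.2
eef_pos: [0.5672, -0.2446, 0.1352]
tool_rot: [-0.0, -0.066, 0.998, 0.0]
force: [1.2, -1.4, 0.3]
opening: 0.0498
```

>>> arm_command(targets=[[0.05,[0,0.001,0],[0,0,0]],[0.05,[0,0,0],[0,0,0]],[0.05,[0,0,0],[0,0,0]]])

```text
time_s: 9.45
eef_pos: [0.567, -0.2437, 0.1353]
tool_rot: [-0.0, -0.066, 0.998, 0.0]
force: [-0.7, -1.4, 0.6]
opening: 0.05
```

```bash
python3 nav.py b
```

```text
t 9.45 stand-frame tcp mm [110.4  19.1 135.3] F stand [-0.89 -1.3   0.56] open 50.0
tool y azim 97.55 turn about tool z to jaw//stand y -0.15 tilt [-0.0001  0.0002]
```

>>> arm_command(targets=[[0.05,[0,0.001,0],[0,0,0]],[0.05,[0,0.001,0],[0,0,0]],[0.05,[0,0,0],[0,0,0]],[0.05,[0,0,0],[0,0,0]]])

```text
time_s: 9.78
eef_pos: [0.5669, -0.2423, 0.1353]
tool_rot: [0.0, -0.066, 0.998, -0.0]
force: [0.4, -3.1, 0.9]
opening: 0.0499
```

>>> arm_command(targets=[[0.05,[0,0.001,0],[0,0,0]],[0.05,[0,0,0],[0,0,0]],[0.05,[0,0,0],[0,0,0]]])

```text
time_s: 10.03
eef_pos: [0.5669, -0.242, 0.1354]
tool_rot: [0.0, -0.066, 0.998, -0.001]
force: [0.4, -5.5, 0.1]
opening: 0.0502
```

```bash
python3 nav.py b
```

```text
t 10.03 stand-frame tcp mm [110.5  20.8 135.4] F stand [-0.39 -5.52  0.09] open 50.2
tool y azim 97.54 turn about tool z to jaw//stand y -0.16 tilt [ 0.0007 -0.0022]
```

>>> arm_command(targets=[[0.05,[0,0.001,0],[0,0,0]],[0.05,[0,0,0],[0,0,0]],[0.05,[0,0,0],[0,0,0]],[0.05,[0,0,0],[0,0,0]]])

```text
time_s: 10.37
eef_pos: [0.5668, -0.2418, 0.1354]
tool_rot: [0.0, -0.066, 0.998, -0.002]
force: [1.8, -7.1, -1.3]
opening: 0.0503
```

```bash
python3 nav.py b
```

```text
t 10.37 stand-frame tcp mm [110.4  21.  135.4] F stand [ 0.85 -7.28 -1.33] open 50.3
tool y azim 97.53 turn about tool z to jaw//stand y -0.17 tilt [ 0.0011 -0.0035]
```

Still about 7.5 N, with noise of around 0.7 N. Adding 0.7 mm should give about 9 N.

>>> arm_command(targets=[[0.05,[0,0.0007,0],[0,0,0]],[0.05,[0,0,0],[0,0,0]],[0.05,[0,0,0],[0,0,0]]])

```text
time_s: 10.62
eef_pos: [0.5668, -0.2416, 0.1354]
tool_rot: [0.001, -0.066, 0.998, -0.002]
force: [2.4, -7.7, -1.6]
opening: 0.0501
```

>>> arm_command(targets=[[0.05,[0,0,0],[0,0,0]],[0.05,[0,0,0],[0,0,0]]])

```text
time_s: 10.78
eef_pos: [0.5668, -0.2416, 0.1354]
tool_rot: [0.001, -0.066, 0.998, -0.002]
force: [1.1, -8.3, -1.4]
opening: 0.0499
```

>>> arm_command(targets=[[0.05,[0,0,0],[0,0,0]],[0.05,[0,0,0],[0,0,0]]])

```text
time_s: 10.95
eef_pos: [0.5668, -0.2416, 0.1354]
tool_rot: [0.001, -0.066, 0.998, -0.002]
force: [1.8, -8.4, -1.2]
opening: 0.05
```

>>> arm_command(targets=[[0.05,[0,0.0003,0],[0,0,0]],[0.05,[0,0,0],[0,0,0]],[0.05,[0,0,0],[0,0,0]]])

```text
time_s: 11.2
eef_pos: [0.5668, -0.2416, 0.1354]
tool_rot: [0.001, -0.066, 0.998, -0.003]
force: [1.1, -8.5, -2.5]
opening: 0.0504
```

>>> arm_command(targets=[[0.05,[0,0,0],[0,0,0]],[0.05,[0,0,0],[0,0,0]]])

```text
time_s: 11.37
eef_pos: [0.5668, -0.2416, 0.1354]
tool_rot: [0.001, -0.066, 0.998, -0.003]
force: [0.7, -7.9, -1.8]
opening: 0.0501
```

```bash
python3 nav.py b
```

```text
t 11.37 stand-frame tcp mm [110.4  21.2 135.4] F stand [-0.33 -7.96 -1.79] open 50.1
tool y azim 97.52 turn about tool z to jaw//stand y -0.18 tilt [ 0.0015 -0.005 ]
```

>>> arm_command(targets=[[0.05,[0,0.0004,0],[0,0,0]],[0.05,[0,0,0],[0,0,0]],[0.05,[0,0,0],[0,0,0]]])

```text
time_s: 11.62
eef_pos: [0.5667, -0.2413, 0.1354]
tool_rot: [0.001, -0.066, 0.998, -0.003]
force: [0.5, -8.6, -2.1]
opening: 0.0501
```

>>> arm_command(targets=[[0.05,[0,0,0],[0,0,0]],[0.05,[0,0,0],[0,0,0]]])

```text
time_s: 11.78
eef_pos: [0.5667, -0.2413, 0.1354]
tool_rot: [0.001, -0.066, 0.998, -0.003]
force: [2.3, -9.2, -1.7]
opening: 0.05
```

>>> arm_command(targets=[[0.05,[0,0,0],[0,0,0]],[0.05,[0,0,0],[0,0,0]]])

```text
time_s: 11.95
eef_pos: [0.5667, -0.2413, 0.1354]
tool_rot: [0.001, -0.066, 0.998, -0.003]
force: [1.3, -9.7, -1.7]
opening: 0.0504
```

About 9.2 N towards the housing is held. Now away from it.

>>> arm_command(targets=[[0.05,[0,-0.004,0],[0,0,0]],[0.05,[0,-0.007,0],[0,0,0]],[0.05,[0,-0.007,0],[0,0,0]],[0.05,[0,-0.005,0],[0,0,0]],[0.05,[0,-0.003,0],[0,0,0]],[0.05,[0,-0.0015,0],[0,0,0]],[0.05,[0,-0.0015,0],[0,0,0]],[0.05,[0,-0.0015,0],[0,0,0]],[0.05,[0,-0.0015,0],[0,0,0]],[0.05,[0,0,0],[0,0,0]]])

```text
time_s: 12.78
eef_pos: [0.5706, -0.2699, 0.1354]
tool_rot: [-0.0, -0.066, 0.998, 0.0]
force: [-0.7, 1.7, 1.1]
opening: 0.0503
```

>>> arm_command(targets=[[0.05,[0,-0.0015,0],[0,0,0]],[0.05,[0,-0.0015,0],[0,0,0]],[0.05,[0,-0.0015,0],[0,0,0]],[0.05,[0,-0.001,0],[0,0,0]],[0.05,[0,0,0],[0,0,0]],[0.05,[0,0,0],[0,0,0]]])

```text
time_s: 13.28
eef_pos: [0.5714, -0.2759, 0.1353]
tool_rot: [0.0, -0.066, 0.998, -0.0]
force: [0.1, 1.1, -0.5]
opening: 0.05
```

```bash
python3 nav.py b
```

```text
t 13.28 stand-frame tcp mm [110.4 -13.5 135.3] F stand [ 0.29  1.06 -0.47] open 50.0
tool y azim 97.54 turn about tool z to jaw//stand y -0.16 tilt [ 0.0003 -0.0005]
```

>>> arm_command(targets=[[0.05,[0,-0.001,0],[0,0,0]],[0.05,[0,-0.001,0],[0,0,0]],[0.05,[0,-0.001,0],[0,0,0]],[0.05,[0,0,0],[0,0,0]],[0.05,[0,0,0],[0,0,0]]])

```text
time_s: 13.7
eef_pos: [0.5717, -0.2787, 0.1353]
tool_rot: [0.0, -0.066, 0.998, -0.0]
force: [0.1, 1.9, 1.4]
opening: 0.0496
```

>>> arm_command(targets=[[0.05,[0,-0.001,0],[0,0,0]],[0.05,[0,-0.001,0],[0,0,0]],[0.05,[0,0,0],[0,0,0]],[0.05,[0,0,0],[0,0,0]]])

```text
time_s: 14.03
eef_pos: [0.572, -0.2808, 0.1353]
tool_rot: [0.0, -0.066, 0.998, -0.0]
force: [-0.2, 1.1, 1.0]
opening: 0.0501
```

```bash
python3 nav.py b
```

```text
t 14.03 stand-frame tcp mm [110.3 -18.3 135.3] F stand [-0.05  1.13  0.99] open 50.1
tool y azim 97.55 turn about tool z to jaw//stand y -0.15 tilt [ 0.0001 -0.0003]
```

>>> arm_command(targets=[[0.05,[0,-0.001,0],[0,0,0]],[0.05,[0,-0.001,0],[0,0,0]],[0.05,[0,0,0],[0,0,0]],[0.05,[0,0,0],[0,0,0]]])

```text
time_s: 14.37
eef_pos: [0.5723, -0.2828, 0.1353]
tool_rot: [0.0, -0.066, 0.998, -0.0]
force: [0.1, 1.3, 1.9]
opening: 0.0496
```

>>> arm_command(targets=[[0.05,[0,-0.001,0],[0,0,0]],[0.05,[0,-0.001,0],[0,0,0]],[0.05,[0,0,0],[0,0,0]],[0.05,[0,0,0],[0,0,0]]])

```text
time_s: 14.7
eef_pos: [0.5725, -0.2847, 0.1353]
tool_rot: [0.0, -0.066, 0.998, -0.0]
force: [-0.8, 2.0, 1.4]
opening: 0.0497
```

```bash
python3 nav.py b
```

```text
t 14.7 stand-frame tcp mm [110.3 -22.3 135.3] F stand [-0.53  2.11  1.4 ] open 49.7
tool y azim 97.55 turn about tool z to jaw//stand y -0.15 tilt [ 0.0001 -0.0003]
```

>>> arm_command(targets=[[0.05,[0,-0.001,0],[0,0,0]],[0.05,[0,-0.001,0],[0,0,0]],[0.05,[0,0,0],[0,0,0]],[0.05,[0,0,0],[0,0,0]]])

```text
time_s: 15.03
eef_pos: [0.5728, -0.2865, 0.1353]
tool_rot: [-0.0, -0.066, 0.998, 0.0]
force: [-0.5, 2.4, 2.5]
opening: 0.0497
```

>>> arm_command(targets=[[0.05,[0,-0.001,0],[0,0,0]],[0.05,[0,0,0],[0,0,0]],[0.05,[0,0,0],[0,0,0]]])

```text
time_s: 15.28
eef_pos: [0.5728, -0.2868, 0.1353]
tool_rot: [-0.0, -0.066, 0.998, 0.001]
force: [-0.6, 4.9, 4.2]
opening: 0.0498
```

```bash
python3 nav.py b
```

```text
t 15.28 stand-frame tcp mm [110.3 -24.4 135.3] F stand [0.08 4.95 4.2 ] open 49.8
tool y azim 97.56 turn about tool z to jaw//stand y -0.14 tilt [-0.0004  0.0012]
```

The stop is reached. There is a 4 N upward rub on the finger, so I'll lift slightly while pressing on.

>>> arm_command(targets=[[0.05,[0,0,-0.001],[0,0,0]],[0.05,[0,-0.001,0],[0,0,0]],[0.05,[0,0,0],[0,0,0]],[0.05,[0,0,0],[0,0,0]]])

```text
time_s: 15.62
eef_pos: [0.5726, -0.2875, 0.1355]
tool_rot: [-0.001, -0.066, 0.998, 0.001]
force: [-0.3, 5.6, 0.8]
opening: 0.05
```

```bash
python3 nav.py b
```

```text
t 15.62 stand-frame tcp mm [110.  -25.  135.5] F stand [0.45 5.54 0.83] open 50.0
tool y azim 97.56 turn about tool z to jaw//stand y -0.14 tilt [-0.0014  0.0021]
```

>>> arm_command(targets=[[0.05,[0,-0.001,0],[0,0,0]],[0.05,[0,0,0],[0,0,0]],[0.05,[0,0,0],[0,0,0]],[0.05,[0,0,0],[0,0,0]]])

```text
time_s: 15.95
eef_pos: [0.5726, -0.2878, 0.1354]
tool_rot: [-0.001, -0.066, 0.998, 0.002]
force: [-0.5, 6.9, 2.4]
opening: 0.0501
```

>>> arm_command(targets=[[0.05,[0,-0.0004,0],[0,0,0]],[0.05,[0,0,0],[0,0,0]],[0.05,[0,0,0],[0,0,0]]])

```text
time_s: 16.2
eef_pos: [0.5726, -0.2879, 0.1354]
tool_rot: [-0.001, -0.066, 0.998, 0.002]
force: [-0.3, 8.1, 2.6]
opening: 0.0502
```

```bash
python3 nav.py b
```

```text
t 16.2 stand-frame tcp mm [110.  -25.4 135.4] F stand [0.74 8.03 2.61] open 50.2
tool y azim 97.57 turn about tool z to jaw//stand y -0.13 tilt [-0.0019  0.004 ]
```

>>> arm_command(targets=[[0.05,[0,-0.0005,0],[0,0,0]],[0.05,[0,0,0],[0,0,0]],[0.05,[0,0,0],[0,0,0]]])

```text
time_s: 16.45
eef_pos: [0.5726, -0.288, 0.1354]
tool_rot: [-0.001, -0.066, 0.998, 0.002]
force: [-1.4, 8.3, 3.1]
opening: 0.0503
```

>>> arm_command(targets=[[0.05,[0,0,0],[0,0,0]],[0.05,[0,0,0],[0,0,0]]])

```text
time_s: 16.62
eef_pos: [0.5726, -0.2879, 0.1354]
tool_rot: [-0.001, -0.066, 0.998, 0.002]
force: [-1.1, 8.7, 2.3]
opening: 0.0501
```

>>> arm_command(targets=[[0.05,[0,0,0],[0,0,0]],[0.05,[0,0,0],[0,0,0]]])

```text
time_s: 16.78
eef_pos: [0.5726, -0.288, 0.1354]
tool_rot: [-0.001, -0.066, 0.998, 0.002]
force: [-1.3, 8.5, 2.4]
opening: 0.0498
```

Held at about 8.6 N away from the housing, with a lateral travel of 45 mm including the finger gap. Retreating to the tag.

>>> arm_command(targets=[[0.05,[0,0.005,0],[0,0,0]],[0.05,[0,0.006,0],[0,0,0]],[0.05,[0,0.004,0],[0,0,0]],[0.05,[0,0,0],[0,0,0]],[0.05,[0,0,-0.02],[0,0,0]],[0.05,[0,0,-0.03],[0,0,0]],[0.05,[0,0,-0.03],[0,0,0]],[0.05,[0,0,-0.01],[0,0,0]],[0.05,[0,0,0],[0,0,0]]])

```text
time_s: 17.53
eef_pos: [0.5735, -0.2775, 0.2311]
tool_rot: [0.004, -0.066, 0.998, -0.003]
force: [1.3, -1.4, 0.2]
opening: 0.05
```

```bash
python3 nav.py b; python3 nav.py w 480.6 13.7 220 | tail -1
```

```text
t 17.53 stand-frame tcp mm [112.3 -15.3 231.1] F stand [ 1.1  -1.56  0.21] open 50.0
tool y azim 97.54 turn about tool z to jaw//stand y -0.17 tilt [ 0.0077 -0.0058]
shift tool mm [ 54.  300.9   8.7]
```

>>> arm_command(targets=[[0.05,[0.006,0.0335,0.001],[0,0,0]],[0.05,[0.006,0.0335,0.001],[0,0,0]],[0.05,[0.006,0.0335,0.001],[0,0,0]],[0.05,[0.006,0.0335,0.001],[0,0,0]],[0.05,[0.006,0.0335,0.001],[0,0,0]],[0.05,[0.006,0.0335,0.001],[0,0,0]],[0.05,[0.006,0.0335,0.001],[0,0,0]],[0.05,[0.006,0.0335,0.001],[0,0,0]],[0.05,[0.006,0.0335,0.001],[0,0,0]],[0.05,[0,0,0],[0,0,0]]])

```text
time_s: 18.37
eef_pos: [0.4745, 0.0211, 0.2147]
tool_rot: [-0.003, -0.068, 0.998, 0.002]
force: [0.4, -0.3, -0.3]
opening: 0.0501
```

>>> arm_command(targets=[[0.05,[0,0,0.025],[0,0,0]],[0.05,[0,0,0.025],[0,0,0]],[0.05,[0,0,0.025],[0,0,0]],[0.05,[0,0,0.025],[0,0,0]],[0.05,[0,0,0],[0,0,0]],[0.05,[0,0,0],[0,0,0]],[0.05,[0,0,0],[0,0,0]]])

```text
time_s: 18.95
eef_pos: [0.4786, 0.0158, 0.1177]
tool_rot: [0.0, -0.066, 0.998, -0.0]
force: [0.6, 0.0, 1.7]
opening: 0.05
```

```bash
python3 nav.py w 480.6 13.7 30
python3 - <<'E'
from rig import r,capture
import cv2,numpy as np
o=[]
for n,(x,y,w,h) in (("top",(380,150,100,150)),("scene",(180,140,100,150)),("scene",(290,160,100,150))):
    c=capture(n);o.append(cv2.resize(c["frame"][y:y+h,x:x+w,::-1],None,fx=2.6,fy=2.6,interpolation=cv2.INTER_CUBIC))
cv2.imwrite("pics/p2.png",np.hstack(o))
E
```

```text
t 18.95 stand-frame tcp mm [478.6  15.8 117.7] F stand [0.56 0.02 1.67] open 50.0
tool y azim 97.53 turn about tool z to jaw//stand y 7.53 tilt [ 0.0004 -0.0003]
shift tool mm [-1.7 -2.3 87.7]
```

View pics/p2.png

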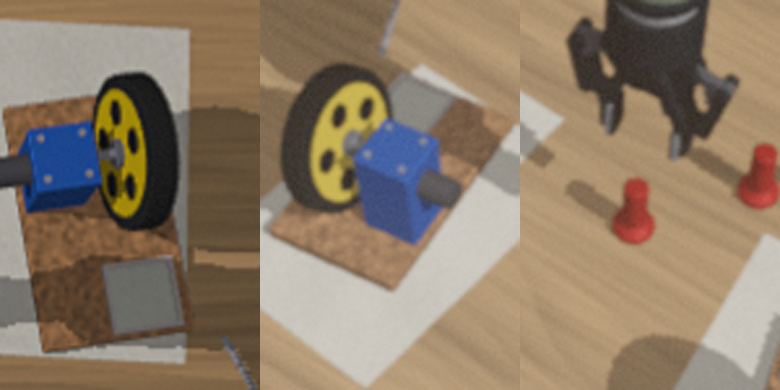

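Wheel B now leans clearly away from its housing: in the left panel the tyre is at (140,150), showing more of the yellow disc. The gripper is over the right tag at (634,210). Descending and gripping.

>>> arm_command(targets=[[0.05,[-0.002,-0.002,0.018],[0,0,0]],[0.05,[0,0,0.018],[0,0,0]],[0.05,[0,0,0.018],[0,0,0]],[0.05,[0,0,0.018],[0,0,0]],[0.05,[0,0,0.015],[0,0,0]],[0.05,[0,0,0],[0,0,0]],[0.05,[0,0,0],[0,0,0]]])

```text
time_s: 19.68
eef_pos: [0.4806, 0.0145, 0.0307]
tool_rot: [0.0, -0.066, 0.998, -0.0]
force: [1.0, -0.5, -0.1]
opening: 0.0497
```

>>> arm_command(targets=[[0.015,[0,0,0],[0,0,0]],[0.015,[0,0,0],[0,0,0]],[0.015,[0,0,0],[0,0,0]],[0.015,[0,0,0],[0,0,0]],[0.015,[0,0,0],[0,0,0]],[0.015,[0,0,0],[0,0,0]],[0.015,[0,0,0],[0,0,0]],[0.015,[0,0,0],[0,0,0]]], squeeze=25)

```text
time_s: 20.35
eef_pos: [0.482, 0.0143, 0.0318]
tool_rot: [0.002, -0.066, 0.998, -0.0]
force: [-0.1, -0.3, 6.4]
opening: 0.0212
```

```bash
python3 nav.py w 480.6 13.7 30
```

```text
t 20.35 stand-frame tcp mm [482.   14.3  31.8] F stand [-0.14 -0.3   6.4 ] open 21.2
tool y azim 97.55 turn about tool z to jaw//stand y 7.55 tilt [ 0.0032 -0.0006]
shift tool mm [ 1.4 -0.4  1.7]
```

>>> arm_command(targets=[[0.015,[0,0,-0.01],[0,0,0]],[0.015,[0,0,-0.02],[0,0,0]],[0.015,[0,0,-0.03],[0,0,0]],[0.015,[0,0,-0.03],[0,0,0]],[0.015,[0,0,-0.01],[0,0,0]],[0.015,[0,0,0],[0,0,0]],[0.015,[0,0,0],[0,0,0]],[0.015,[0,0,0],[0,0,0]]])

```text
time_s: 21.02
eef_pos: [0.4788, 0.0148, 0.1286]
tool_rot: [-0.002, -0.066, 0.998, 0.0]
force: [-0.7, -0.6, -0.3]
opening: 0.0209
```

```bash
python3 nav.py b -2 0 130
```

```text
t 21.02 stand-frame tcp mm [ 57.6 287.1 128.6] F stand [-0.81 -0.49 -0.3 ] open 20.9
tool y azim 97.55 turn about tool z to jaw//stand y -0.15 tilt [-0.0034  0.0005]
shift tool mm [  58.8 -287.2   -1.5]
```

>>> arm_command(targets=[[0.015,[0.0059,-0.0287,0],[0,0,0]],[0.015,[0.0059,-0.0287,0],[0,0,0]],[0.015,[0.0059,-0.0287,0],[0,0,0]],[0.015,[0.0059,-0.0287,0],[0,0,0]],[0.015,[0.0059,-0.0287,0],[0,0,0]],[0.015,[0.0059,-0.0287,0],[0,0,0]],[0.015,[0.0059,-0.0287,0],[0,0,0]],[0.015,[0.0059,-0.0287,0],[0,0,0]],[0.015,[0.0059,-0.0287,0],[0,0,0]],[0.015,[0.0059,-0.0287,0],[0,0,0]]])

```text
time_s: 21.85
eef_pos: [0.4578, -0.2779, 0.1275]
tool_rot: [-0.002, -0.066, 0.998, 0.002]
force: [0.6, 1.1, -1.0]
opening: 0.0207
```

>>> arm_command(targets=[[0.015,[0,0,0.01],[0,0,0]],[0.015,[0,0,0.02],[0,0,0]],[0.015,[0,0,0.02],[0,0,0]],[0.015,[0,0,0],[0,0,0]],[0.015,[0,0,0],[0,0,0]],[0.015,[0,0,0],[0,0,0]],[0.015,[0,0,0],[0,0,0]]])

```text
time_s: 22.43
eef_pos: [0.4603, -0.2778, 0.0811]
tool_rot: [0.001, -0.066, 0.998, -0.0]
force: [-0.2, -0.6, 0.7]
opening: 0.0208
```

```bash
python3 nav.py b -2 0 46
python3 - <<'E'
from rig import r,capture
import cv2,numpy as np
o=[]
for n,(x,y,w,h) in (("top",(370,170,130,130)),("scene",(170,110,130,130))):
    c=capture(n);o.append(cv2.resize(c["frame"][y:y+h,x:x+w,::-1],None,fx=3,fy=3,interpolation=cv2.INTER_CUBIC))
cv2.imwrite("pics/p3.png",np.hstack(o))
E
```

```text
t 22.43 stand-frame tcp mm [ 0.  -0.4 81.1] F stand [-0.31 -0.51  0.69] open 20.8
tool y azim 97.58 turn about tool z to jaw//stand y -0.12 tilt [ 0.0011 -0.0009]
shift tool mm [ 2.1  0.4 35.1]
```

View pics/p3.png

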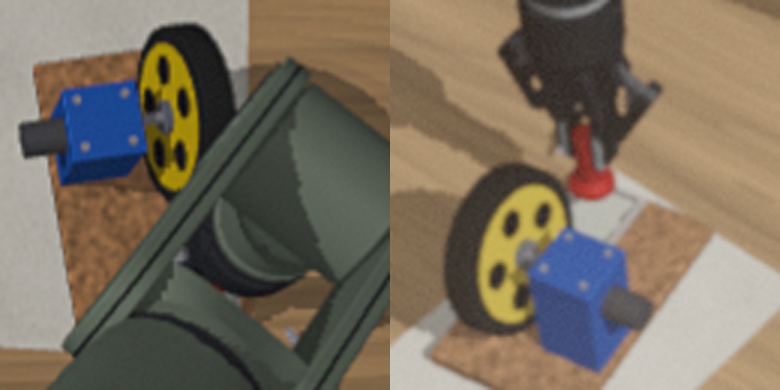

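The tag is held upright over the tray, with its foot at (590,185) in the scene panel. Lowering.

>>> arm_command(targets=[[0.015,[0.002,0.0005,0.012],[0,0,0]],[0.015,[0,0,0.012],[0,0,0]],[0.015,[0,0,0.005],[0,0,0]],[0.015,[0,0,0.003],[0,0,0]],[0.015,[0,0,0.001],[0,0,0]],[0.015,[0,0,0],[0,0,0]],[0.015,[0,0,0],[0,0,0]],[0.015,[0,0,0],[0,0,0]]])

```text
time_s: 23.2
eef_pos: [0.458, -0.2778, 0.0478]
tool_rot: [0.0, -0.066, 0.998, -0.0]
force: [0.5, -0.2, -0.5]
opening: 0.0209
```

>>> arm_command(targets=[[0.015,[0,0,0.001],[0,0,0]],[0.015,[0,0,0],[0,0,0]],[0.015,[0,0,0],[0,0,0]]])

```text
time_s: 23.45
eef_pos: [0.4576, -0.2775, 0.0464]
tool_rot: [0.0, -0.066, 0.998, -0.0]
force: [0.5, 0.0, -0.4]
opening: 0.0208
```

```bash
python3 nav.py b
```

```text
t 23.45 stand-frame tcp mm [-2.6  0.2 46.4] F stand [ 0.51 -0.05 -0.44] open 20.8
tool y azim 97.55 turn about tool z to jaw//stand y -0.15 tilt [ 0.0002 -0.0002]
```

>>> arm_command(targets=[[0.015,[0,0,0.001],[0,0,0]],[0.015,[0,0,0],[0,0,0]],[0.015,[0,0,0],[0,0,0]]])

```text
time_s: 23.7
eef_pos: [0.4578, -0.2777, 0.0458]
tool_rot: [0.0, -0.066, 0.998, -0.0]
force: [-0.4, 0.2, 3.7]
opening: 0.0212
```

>>> arm_command(targets=[[0.015,[0,0,0.001],[0,0,0]],[0.015,[0,0,0],[0,0,0]],[0.015,[0,0,0],[0,0,0]]])

```text
time_s: 23.95
eef_pos: [0.4579, -0.2779, 0.0457]
tool_rot: [0.0, -0.066, 0.998, -0.0]
force: [-2.5, 0.9, 9.6]
opening: 0.021
```

>>> arm_command(targets=[[0.015,[0,0,0.001],[0,0,0]],[0.015,[0,0,0],[0,0,0]],[0.015,[0,0,0],[0,0,0]]])

```text
time_s: 24.2
eef_pos: [0.4579, -0.278, 0.0456]
tool_rot: [0.0, -0.066, 0.998, -0.0]
force: [-4.6, 3.1, 14.7]
opening: 0.021
```

```bash
python3 nav.py b
```

```text
t 24.2 stand-frame tcp mm [-2.3 -0.3 45.6] F stand [-4.19  3.71 14.73] open 21.0
tool y azim 97.56 turn about tool z to jaw//stand y -0.14 tilt [ 0.0003 -0.0008]
```

Floor contact came at the predicted height. I'll relieve the push, open, and rise.

>>> arm_command(targets=[[0.015,[0,0,-0.0025],[0,0,0]],[0.015,[0,0,0],[0,0,0]],[0.05,[0,0,0],[0,0,0]],[0.05,[0,0,0],[0,0,0]],[0.05,[0,0,0],[0,0,0]],[0.05,[0,0,0],[0,0,0]],[0.05,[0,0,0],[0,0,0]]])

```text
time_s: 24.78
eef_pos: [0.4574, -0.2773, 0.0454]
tool_rot: [-0.0, -0.066, 0.998, 0.0]
force: [-0.1, -0.9, -0.5]
opening: 0.0501
```

>>> arm_command(targets=[[0.05,[0,0,-0.01],[0,0,0]],[0.05,[0,0,-0.02],[0,0,0]],[0.05,[0,0,-0.03],[0,0,0]],[0.05,[0,0,-0.03],[0,0,0]],[0.05,[0,0,-0.03],[0,0,0]],[0.05,[0,0,-0.03],[0,0,0]],[0.05,[0,0,-0.02],[0,0,0]]])

```text
time_s: 25.37
eef_pos: [0.4586, -0.2783, 0.2202]
tool_rot: [0.002, -0.066, 0.998, -0.002]
force: [0.1, -0.1, -0.5]
opening: 0.0502
```

>>> arm_command(targets=[[0.05,[0,0.03,0],[0,0,0]],[0.05,[0,0.03,0],[0,0,0]],[0.05,[0,0.03,0],[0,0,0]],[0.05,[0,0.03,0],[0,0,0]],[0.05,[0,0.03,0],[0,0,0]],[0.05,[0,0.03,0],[0,0,0]],[0.05,[0,0.03,0],[0,0,0]],[0.05,[0,0.03,0],[0,0,0]],[0.05,[0,0,0],[0,0,0]],[0.05,[0,0,0],[0,0,0]]])

```text
time_s: 26.2
eef_pos: [0.4259, -0.0384, 0.2165]
tool_rot: [0.001, -0.067, 0.998, -0.0]
force: [0.3, -0.0, -0.8]
opening: 0.0503
```

```bash
python3 nav.py b
python3 - <<'E'
from rig import r,capture
import cv2,numpy as np
o=[]
for n,(x,y,w,h) in (("top",(370,170,130,130)),("scene",(170,110,130,130))):
    c=capture(n);o.append(cv2.resize(c["frame"][y:y+h,x:x+w,::-1],None,fx=3,fy=3,interpolation=cv2.INTER_CUBIC))
cv2.imwrite("pics/p4.png",np.hstack(o))
E
```

```text
t 26.2 stand-frame tcp mm [ -2.  241.4 216.5] F stand [ 0.31 -0.07 -0.76] open 50.3
tool y azim 97.74 turn about tool z to jaw//stand y 0.04 tilt [ 0.0011 -0.0006]
```

View pics/p4.png

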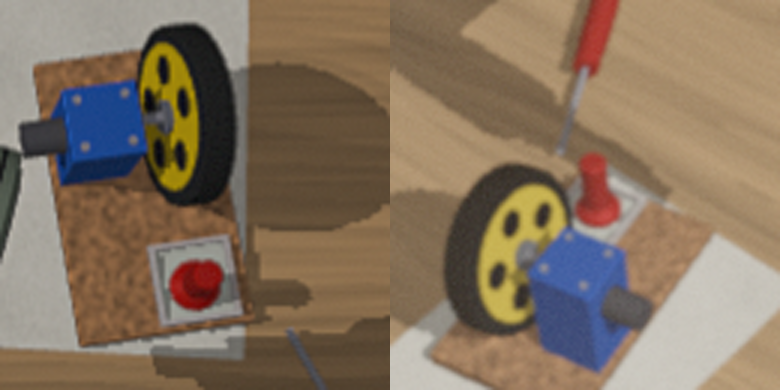

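The tag stands upright in tray B, with its foot at about (197,287) inside the lip in the left panel. Wheel B still leans away from its housing, and the robot is clear. Handing in.

```bash
python3 -c "
from rig import r
print(r.close_job())"
```

```text
the job is handed in; nothing more can be done
None
```

Wheel_b, on the right-hand stand, has the worn bush. It's left leaning away from its housing, the red tag stands upright in that stand's tray, and I handed the job in at about 26 s.

- **Finding the loose wheel:** wheel_a stopped hard within about 1 mm of first contact, at about 7 N, when pressed towards its housing. I didn't test it in the other direction, because wheel_b then moved freely at 1–2 N for several millimetres.
- **Pressing wheel_b:** I held it against its stop towards the housing at about 9.2 N, then away from it at about 8.6 N sideways (about 9 N in total). Force readings are noisy by about 0.5–1 N. No reading on either wheel was above 10.5 N, and I never squeezed a wheel.
- **Placing the tag:** I used the tag standing farthest to the robot's right. It touched the tray floor at the height I expected, and pushed down with about 15 N before I eased off and let go.
- **Last check:** pictures from both cameras show the tag upright inside the tray lip, wheel_b still leaning away, and the gripper clear of everything. I didn't go near the bowl, disc pile or screwdriver.

No checks failed or disagreed.

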